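# Fetch the red sanding drum from under an offcut

### The arm

A 6-joint arm with a two-finger parallel gripper is mounted at the origin on the work surface. World frame = base frame: x ahead of the robot, y to its left, z up, the work surface at z = 0. Lengths are in m, angles in degrees, forces in N, time in s.
With the tool pointing down it reaches from about 0.4 to 0.825 m from the base axis. Payload 7 kg.
Tool frame: the origin (TCP) lies midway between the tips of the shut fingers; the grasp point (between the pads) lies 19 mm behind it (r.grip_depth is the distance from the TCP to the grasp point, in m); z points along the fingers, y is the line along which they close (so a half turn about z gives the same grasp; the last joint's range is limited). The gripper opens to 88 mm and grips with 3 to 60 N. Pads are 19 mm wide; open, the fingers measure 130 mm over their backs; the gripper's body (78 mm by 193 mm) begins 47 mm behind the grasp point.
Start: joints at [83.543, 20.546, 0.682, 0, -70.136, -16.507], TCP at [0.263, 0.621, 0.227] pointing down, gripper open.
Joint ranges: [-176.03, 176.03], [-82.01, 121.73], [-58.28, 71.71], [-173.87, 95.51], [-174.79, -0.11], [-173.66, 173.66]. Speed limits (degrees/s): [136.94, 136.94, 172.46, 180, 180, 180].

### API

Orientations are given as [roll, pitch, yaw] about the fixed x, y, z axes, in that order (R = Rz(yaw) Ry(pitch) Rx(roll)).
In Python, from plant import r, capture, close_job, search_frame, outline_of gives the robot as it stands.
- The arm moves only by the shell command python3 -m creep 'ROWS' [FORCE]. ROWS is JSON, a list of rows, each a list of 7 numbers: the finger opening in mm, from 0 to 87.6, then the shift along the world's x, y, z in units of 25 mm (1.0 is 25 mm), then the turn, a rotation vector about the world's x, y, z in degrees. In form: [[hand, x, y, z, ax, ay, az], ...]. A call has 1 to 8 rows; each row shifts and turns the commanded pose from where the row before left it; what a row does not reach is not made up. A row lasts 1/12 s, in which the tool goes at most 41.7 mm and 7.16 degrees, less where a joint would pass 70% of its speed; a pose out of reach is approached as far as the arm can. A call is refused whole if a number of a shift passes 1 or a number of a turn 7.16, either way. A call with a gripper value outside its range is refused whole. The fingers move at their own pace and stop on an object; FORCE is the grip in N (left out, the last holds). Time passes only in rows, so rows that do not move let the fingers close. It gives the time, the measured TCP pose, the force, the opening and the grip force at its end, in the units of the state.
- r.get_state(): the state, without advancing time (a new reading comes with each control period).
- capture(name): name is "scene" or "top"; returns a dict with "frame" (480x640x3 uint8, red, green, blue), "K" (3x3 intrinsics, pixels), "origin" and "rotation" of the camera in the world. Camera axes: x right, y down, z forward; pixel columns grow to the right and rows downward; lengths in m; the calibration is good to about 2 mm. A picture is of the moment at which its call begins. There is no depth.
- close_job(): hands the job in; it is judged then, once.
Trained networks look in a picture, given as the dict that the camera call returned (one of the last four; its "shot" number tells which), for a name from the list of things; names that differ only in an ending like _2 or _b are one class to them, and where a whole thing is asked for, a point or a joint stands for the part that bears it (a point fixed in the world has none). Each returns a list of dicts, best first, with "conf" (0 to 1); they miss things now and then, are a little off and sometimes report something else, mostly with a low value. They report only what shows in the picture. A call takes as long as a camera call. They do not tell look-alikes from the thing itself.
- search_frame(picture, target): "bbox" ([left, top, right, bottom] in pixels, round what is visible of it).
- outline_of(picture, target): "region" (480x640 bool, what is visible of it) and "bbox" ([left, top, right, bottom] in pixels, round what is visible of it).
The state is a dict: "time_s": time; "joints": joint angles; "qd": joint speeds; "joint_torque": joint torques, N m; "tcp_pos": TCP position; "eef_rot": TCP orientation; "contact_force": force on the tool from outside, world axes, zero at the start; "moment": the same for the moment, N m; "gripper_width": finger opening in m; "gripper_force": force on a finger pad.
Only numpy, scipy, OpenCV 4.12 (cv2) and the standard library are available. Lean on these libraries where they do the work, as an engineer would, in place of code of your own. Each camera call takes 0.05 s, during which the arm holds its last target. There are 200 camera calls.

### The job

A pine offcut has been left lying across the drum tray, on top of the red sanding drum. First put the offcut away, flat on the floor of the wooden offcut box; then lift the red drum out of its pocket and lay it in the white job tray, lowering it all the way down before letting go. Leave the other three drums in their pockets.

Things in the scene. Friction and masses are not known exactly. Their poses are not given: they have to be found in the camera images.
- drum_tray: fixed black plastic tray with a grey floor, 230 (x) x 172 (y) x 46 mm. Origin: centre of underside, z up. Four pockets at x = +/-57, y = +/-42 mm, each 104 (x) x 44 mm, floor 6 mm above the table, ribs between them 46 mm high. Mid-row (|x| 33 to 81 mm) the ribs are left out: a finger trough along y down to the floor, so each drum can be pinched across y at its middle.
- red_drum: sanding drum on its side, 100 mm long, 140 g: red sleeve (32 mm diameter, 72 mm long), a hexagonal aluminium plate at each end of it (34 mm across flats), short steel stubs beyond. Origin: middle of its axis; x along the axis, 17 mm above what it lies on. In one of the tray's pockets, along the tray's x, axis 23 mm above the table; mostly hidden under the offcut at first.
- blue_drum: sanding drum on its side, 100 mm long, 140 g: blue sleeve (32 mm diameter, 72 mm long), a hexagonal aluminium plate at each end of it (34 mm across flats), short steel stubs beyond. Origin: middle of its axis; x along the axis, 17 mm above what it lies on. In another pocket of the drum tray; to be left there.
- yellow_drum: sanding drum on its side, 100 mm long, 140 g: yellow sleeve (32 mm diameter, 72 mm long), a hexagonal aluminium plate at each end of it (34 mm across flats), short steel stubs beyond. Origin: middle of its axis; x along the axis, 17 mm above what it lies on. In another pocket of the drum tray; to be left there.
- green_drum: sanding drum on its side, 100 mm long, 140 g: green sleeve (32 mm diameter, 72 mm long), a hexagonal aluminium plate at each end of it (34 mm across flats), short steel stubs beyond. Origin: middle of its axis; x along the axis, 17 mm above what it lies on. In another pocket of the drum tray; to be left there.
- offcut: bare pale pine board, 150 mm (x) by 56 mm (y) by 20 mm thick, 90 g. Origin at the centre of its underside, z up. It starts resting on the ribs of the drum tray (underside 46 mm above the table), diagonally over the red drum.
- offcut_box: open box of brown wood with dark finger joints at the corners, 220 mm (x) by 180 mm (y) outside, 45 mm high, walls and floor 5 mm thick. It is fixed. Origin at the centre of its underside, z up. It stands left or right of the drum tray, changing places with the job tray.
- job_tray: open tray of white plastic with a grey liner, 220 mm (x) by 180 mm (y) outside, 45 mm high, walls and floor 5 mm thick. It is fixed. Origin at the centre of its underside, z up. It stands left or right of the drum tray, changing places with the offcut box.
Mind the look-alikes: they are no part of the job. Leave any green or pink look-alike of the offcut alone. Leave any pink look-alike of the red_drum alone.

How it is judged:
By the outcome, as a careful person would: the job done as asked, in the order asked, and still so for the second after the job is handed in, with the robot touching nothing.
It also fails if it takes over 70 s, if anything falls off the work surface, if the arm or the gripper's body presses on something with over 40 N, if the wrist force passes 120 N, or if a joint passes its speed limit or range.

## Working session

There is one attempt and no reset: what is moved stays moved. The work goes in short steps, Python scripts to look and compute and a shell command to move; the robot and the scene stay as the last step left them, time stands still between calls to the robot, and variables do not carry over. Pictures are saved under pics/ and viewed, at most 10 in all, crops included, and the job is handed in when it is done.

```bash
mkdir -p pics; ls
cat > h.py <<'E'
import numpy as np, cv2
from plant import r, capture, close_job, search_frame, outline_of
def proj(c,P):
    P=np.atleast_2d(P); q=(P-np.array(c["origin"]))@np.array(c["rotation"]); u=q@np.array(c["K"]).T
    return u[:,:2]/u[:,2:]
def back(c,uv,z):
    uv=np.atleast_2d(uv).astype(float); d=np.c_[uv,np.ones(len(uv))]@np.linalg.inv(c["K"]).T@np.array(c["rotation"]).T
    o=np.array(c["origin"]); return o+d*((z-o[2])/d[:,2])[:,None]
def save(n,f): cv2.imwrite(f"pics/{n}.png",f[...,::-1])
E
python3 - <<'E'
from h import *
a=capture("top"); b=capture("scene")
save("top0",a["frame"]); save("scene0",b["frame"])
print(a["origin"],b["origin"])
Z=dict(drum_tray=.046,red_drum=.035,offcut=.066,offcut_box=.045,job_tray=.045)
for n,z in Z.items():
    for d in outline_of(a,n)[:4]:
        m=d["region"].astype(np.uint8); pts=np.argwhere(m)[:,::-1]
        rc=cv2.minAreaRect(back(a,pts,z)[:,:2].astype(np.float32)*1000)
        print(n,round(d["conf"],2),[int(v) for v in d["bbox"]],np.round(rc[0],1),np.round(rc[1],1),round(rc[2],1))
E
```

```text
pics
[0.38160708 0.01644366 0.88428255] [ 0.88257775 -0.28996352  0.81694192]Traceback (most recent call last):
  File "<stdin>", line 9, in <module>
  File "h.py", line 8, in back
    o=np.array(c["origin"]); return o+d*((z-o[2])/d[:,2])[:,None]
                                                  ~^^^^^
IndexError: too many indices for array: array is 1-dimensional, but 2 were indexed
```

```bash
cat > h.py <<'E'
import numpy as np, cv2
from scipy.spatial.transform import Rotation as Ro
from plant import r, capture, close_job, search_frame, outline_of
def RM(c):
    a=np.array(c["rotation"]); return a if a.ndim==2 else Ro.from_euler("xyz",a,degrees=True).as_matrix()
def proj(c,P):
    u=(np.atleast_2d(P)-np.array(c["origin"]))@RM(c)@np.array(c["K"]).T
    return u[:,:2]/u[:,2:]
def back(c,uv,z):
    uv=np.atleast_2d(uv).astype(float); d=np.c_[uv,np.ones(len(uv))]@np.linalg.inv(c["K"]).T@RM(c).T
    o=np.array(c["origin"]); return o+d*((z-o[2])/d[:,2])[:,None]
def save(n,f): cv2.imwrite(f"pics/{n}.png",f[...,::-1])
def rects(c,Z):
    for n,z in Z.items():
        for d in outline_of(c,n)[:4]:
            pts=np.argwhere(d["region"])[:,::-1]
            rc=cv2.minAreaRect(back(c,pts,z)[:,:2].astype(np.float32)*1000)
            print(n,round(d["conf"],2),[int(v) for v in d["bbox"]],np.round(rc[0],1),np.round(rc[1],1),round(rc[2],1))
E
python3 - <<'E'
from h import *
a=capture("top"); b=capture("scene")
save("top0",a["frame"]); save("scene0",b["frame"])
print(a["rotation"],b["rotation"])
rects(a,dict(drum_tray=.046,red_drum=.035,offcut=.066,offcut_box=.045,job_tray=.045))
E
```

```text
[-172.46754258   -0.38688607  -89.83732073] [-147.27480814    0.55196538   52.24773916]
drum_tray 0.94 [283, 147, 388, 270] [562.6  -7.4] [234.4 171.9] 8.7
red_drum 0.88 [342, 299, 385, 341] [350.7 -60.1] [39.1 92.9] 42.3
red_drum 0.53 [304, 216, 328, 263] [501.7  25.9] [94.2 38. ] 7.4
offcut 0.94 [130, 123, 204, 181] [666.5 316.6] [ 60.2 141.7] 38.7
offcut 0.84 [276, 222, 358, 262] [494.7  29. ] [ 61.  151.8] 8.9
offcut 0.62 [243, 296, 283, 378] [324.  125.1] [ 55.6 141.6] 81.5
offcut_box 0.67 [448, 183, 561, 301] [ 498.8 -336.2] [221.6 194.7] 5.3
job_tray 0.9 [93, 203, 203, 327] [456.1 350.9] [220.5 193.7] 7.4
```

View pics/top0.png

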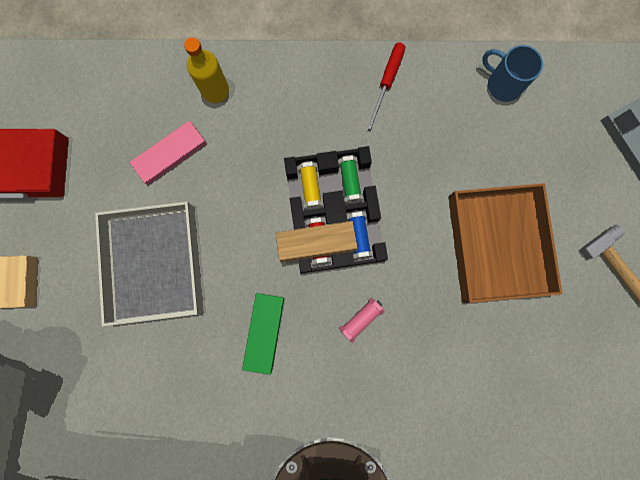

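View pics/scene0.png

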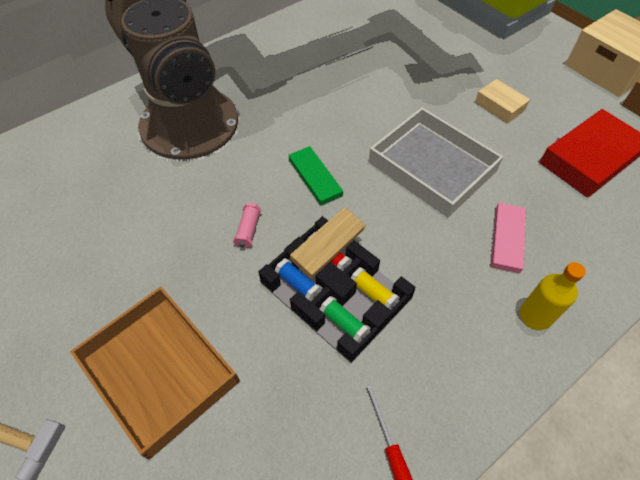

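Offcut candidates in the top view: bare pine board (316,241), pink board (168,152), green board (263,334) and a wood block (17,282). I choose (316,241), because it is pine and lies across the tray. Red-drum candidates: the red one under the board (318,225 / 320,262) and a pink one (361,320). I choose the one under the board. Blue is at (361,235), yellow at (311,185), green at (351,180). The box is on the right and the job tray on the left.

```bash
cat > fit.py <<'E'
from h import *
from scipy.optimize import minimize
def fit(c,mask,dims,z0,x0):
    l,w,h=dims; m0=mask.astype(np.uint8)
    m=cv2.morphologyEx(m0,cv2.MORPH_CLOSE,np.ones((9,9),np.uint8)); 
    hull=cv2.convexHull(np.argwhere(m)[:,::-1].astype(np.int32)) 
    S=4; M=np.zeros((480*S,640*S),np.uint8); cv2.fillPoly(M,[hull*S+S//2],1)
    def quad(p):
        a=np.radians(p[2]); R=np.array([[np.cos(a),-np.sin(a)],[np.sin(a),np.cos(a)]])
        q=[np.r_[R@[sx*l/2,sy*w/2]+np.array(p[:2])/1000,z] for z in(z0,z0+h) for sx in(-1,1) for sy in(-1,1)]
        return cv2.convexHull(np.round(proj(c,q)*S+S/2).astype(np.int32))
    def cost(p):
        A=np.zeros_like(M); cv2.fillPoly(A,[quad(p)],1)
        return 1-(A&M).sum()/(A|M).sum()
    s=minimize(cost,x0,method="Nelder-Mead",options=dict(initial_simplex=np.array(x0)+np.array([[0,0,0],[8,0,0],[0,8,0],[0,0,6]]),maxiter=120))
    return np.round(s.x,1),round(s.fun,3)
def at(c,n,u,v):
    for d in outline_of(c,n):
        L,T,R,B=d["bbox"]
        if L<u<R and T<v<B: return d["region"]
E
python3 - <<'E'
from fit import *
a=capture("top")
print("offcut",fit(a,at(a,"offcut",316,241),(.150,.056,.020),.046,[496,29,98]))
print("tray",fit(a,at(a,"drum_tray",335,210),(.230,.172,.046),0,[562,-7,8]))
print("box",fit(a,at(a,"offcut_box",505,242),(.220,.180,.045),0,[499,-343,5]))
print("job",fit(a,at(a,"job_tray",148,265),(.220,.180,.045),0,[456,358,7]))
s=r.get_state(); print(s["tcp_pos"],s["eef_rot"],s["joints"],s["time_s"])
y=Ro.from_euler("xyz",s["eef_rot"],degrees=True).as_matrix()[:,1]; print("tool y ang",np.degrees(np.arctan2(y[1],y[0])))
save("crop0",cv2.resize(a["frame"][130:290,250:410],(640,640)[:2],interpolation=cv2.INTER_CUBIC)[:600])
E
```

```text
offcut (array([495.9,  28.9,  98.8]), np.float64(0.02))
tray (array([564.3,  -7.4,   8.7]), np.float64(0.005))
box (array([ 498.2, -343.2,    5.8]), np.float64(0.013))
job (array([455.9, 358. ,   7.2]), np.float64(0.007))
[0.26335531 0.62146608 0.22659284] [-1.79998013e+02  5.21057948e-04 -2.29625631e+01] [ 8.35433749e+01  2.05425735e+01  6.80461737e-01  6.89421289e-05
 -7.01358355e+01 -1.65059615e+01] 0.75
tool y ang -112.9625631365188
```

View pics/crop0.png

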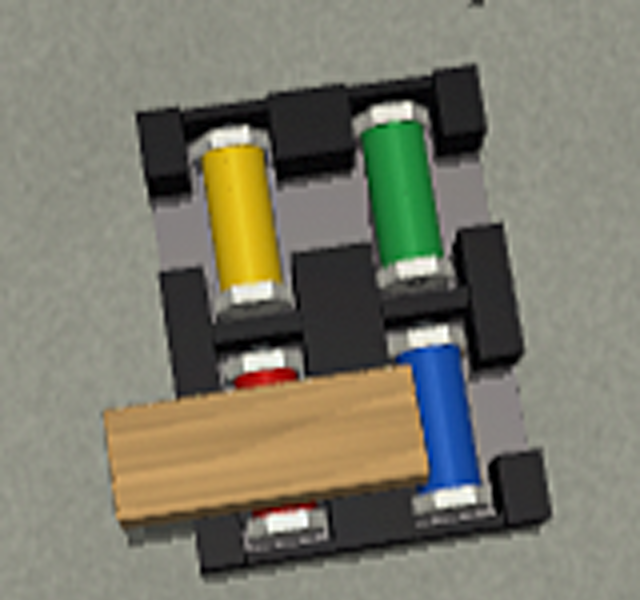

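The crop confirms it: pine board, with a red sleeve at (265,377) and (285,510) beneath it, beside the blue drum (440,415). Moving above the board.

```bash
python3 -m creep '[[72,0.39,-0.99,0,0,0,-2.4],[72,0.39,-0.99,0,0,0,-2.4],[72,0.39,-0.99,0,0,0,-2.4],[72,0.39,-0.99,0,0,0,-2.4],[72,0.39,-0.99,0,0,0,-2.4],[72,0.39,-0.99,0,0,0,-2.4],[72,0.39,-0.99,0,0,0,-2.4],[72,0.39,-0.99,0,0,0,-2.4]]' 40
python3 -m creep '[[72,0.39,-0.99,0,0,0,-2.4],[72,0.39,-0.99,0,0,0,-2.4],[72,0.39,-0.99,0,0,0,-2.4],[72,0.39,-0.99,0,0,0,-2.4],[72,0.39,-0.99,0,0,0,-2.4],[72,0.39,-0.99,0,0,0,-2.4],[72,0.39,-0.99,0,0,0,-2.4],[72,0.39,-0.99,0,0,0,-2.4]]'
python3 -m creep '[[72,0.39,-0.99,-0.5,0,0,-2.5],[72,0.39,-0.99,-0.5,0,0,-2.5],[72,0.39,-0.99,-0.5,0,0,-2.5],[72,0.39,-0.99,-0.5,0,0,-2.5],[72,0.39,-0.99,-0.5,0,0,-2.5],[72,0.39,-0.99,-0.5,0,0,-2.5],[72,0.39,-0.99,-0.5,0,0,-2.5],[72,0,0,0,0,0,0]]'
```

```text
time_s: 1.42
tcp_pos: [0.3417, 0.4223, 0.2268]
eef_rot: [-180.0, 0.0, -42.3]
contact_force: [0.2, 0.7, 0.2]
gripper_width: 0.072
gripper_force: 0.0
time_s: 2.08
tcp_pos: [0.4196, 0.2243, 0.2269]
eef_rot: [-180.0, 0.0, -61.5]
contact_force: [0.4, -0.8, -0.8]
gripper_width: 0.072
gripper_force: 0.0
time_s: 2.75
tcp_pos: [0.487, 0.0488, 0.1367]
eef_rot: [179.8, -0.1, -79.2]
contact_force: [0.1, -0.5, -0.7]
gripper_width: 0.072
gripper_force: 0.0
```

```bash
python3 -m creep '[[72,0.36,-0.8,0,0,0,-2.3],[72,0,0,-0.9,0,0,0],[72,0,0,-0.9,0,0,0],[72,0,0,-0.9,0,0,0],[72,0,0,-0.5,0,0,0],[72,0,0,-0.32,0,0,0],[72,0,0,0,0,0,0],[72,0,0,0,0,0,0]]'
python3 - <<'E'
from h import *
b=capture("scene"); p=proj(b,r.get_state()["tcp_pos"])[0].astype(int); print(p)
f=b["frame"][180:330,240:440]; save("grasp1",cv2.resize(f,(800,600),interpolation=cv2.INTER_CUBIC))
E
```

```text
time_s: 3.42
tcp_pos: [0.4969, 0.0325, 0.0514]
eef_rot: [-180.0, -0.0, -81.1]
contact_force: [-0.3, -0.7, 0.7]
gripper_width: 0.0721
gripper_force: 0.0
[329 240]
```

View pics/grasp1.png

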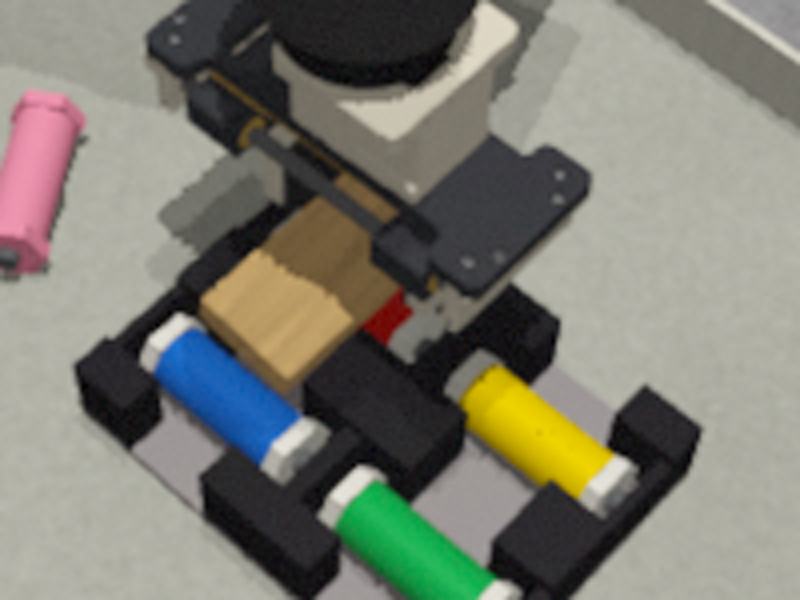

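The fingers straddle the board: right finger at about (460,290), with the red sleeve visible below at (390,320). I lower slightly, then grip.

```bash
python3 -m creep '[[72,0,-0.12,-0.12,0,0,0],[72,0,0,0,0,0,0],[50,0,0,0,0,0,0],[50,0,0,0,0,0,0],[50,0,0,0,0,0,0],[50,0,0,0,0,0,0],[50,0,0,0,0,0,0],[50,0,0,0,0,0,0]]' 40
```

```text
time_s: 4.13
tcp_pos: [0.4968, 0.0293, 0.0483]
eef_rot: [-180.0, -0.0, -81.2]
contact_force: [-0.2, 0.0, 3.4]
gripper_width: 0.0563
gripper_force: 39.6
```

```bash
python3 -m creep '[[50,0,0,0.4,0,0,0],[50,0,0,0.8,0,0,0],[50,0,0,1,0,0,0],[50,0,0,1,0,0,0],[50,0,0,1,0,0,0],[50,0,0,0.6,0,0,0],[50,0,0,0,0,0,0]]'
python3 -m creep '[[50,0,-0.5,0,0,0,-3],[50,0,-0.93,0,0,0,-6],[50,0,-0.93,0,0,0,-6],[50,0,-0.93,0,0,0,-6],[50,0,-0.93,0,0,0,-6],[50,0,-0.93,0,0,0,-6],[50,0,-0.93,0,0,0,-6],[50,0,-0.93,0,0,0,-6]]'
python3 -m creep '[[50,0,-0.93,0,0,0,-6],[50,0,-0.93,0,0,0,-6],[50,0,-0.93,0,0,0,-6],[50,0,-0.93,0,0,0,-6],[50,0,-0.93,0,0,0,-6],[50,0,-0.93,0,0,0,-6],[50,0,-0.93,0,0,0,-6],[50,0,-0.93,0,0,0,-6]]'
python3 - <<'E'
from h import *
print(r.get_state()["joints"].round(1))
b=capture("scene"); save("carry",b["frame"])
E
```

```text
time_s: 4.72
tcp_pos: [0.4984, 0.0298, 0.1714]
eef_rot: [-179.7, 0.1, -81.1]
contact_force: [0.2, 0.7, -0.5]
gripper_width: 0.0565
gripper_force: 39.3
time_s: 5.38
tcp_pos: [0.4958, -0.147, 0.1669]
eef_rot: [179.9, -0.0, -126.5]
contact_force: [1.2, 0.1, -1.2]
gripper_width: 0.0566
gripper_force: 39.3
time_s: 6.05
tcp_pos: [0.4959, -0.3328, 0.1666]
eef_rot: [179.9, -0.1, -174.5]
contact_force: [0.7, -0.7, -1.3]
gripper_width: 0.0565
gripper_force: 39.3
[-15.2  16.  -14.1  -0.  -60.  -69.3]
```

View pics/carry.png

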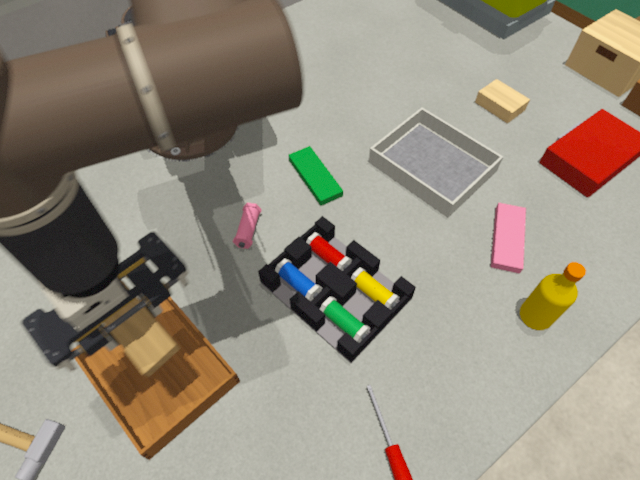

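Pine board is held level at (145,345) above the box; the red drum is uncovered at (328,250), with the other drums in place. Lowering.

```bash
python3 -m creep '[[50,0.1,-0.4,-0.5,0,0,0],[50,0,0,-1,0,0,0],[50,0,0,-1,0,0,0],[50,0,0,-1,0,0,0],[50,0,0,-1,0,0,0],[50,0,0,-0.7,0,0,0],[50,0,0,-0.4,0,0,0],[50,0,0,0,0,0,0]]'
python3 -m creep '[[50,0,0,-0.2,0,0,0],[50,0,0,-0.2,0,0,0],[50,0,0,-0.2,0,0,0],[50,0,0,0,0,0,0],[50,0,0,0,0,0,0]]'
```

```text
time_s: 6.77
tcp_pos: [0.497, -0.341, 0.0245]
eef_rot: [179.8, -0.3, -174.1]
contact_force: [-1.1, 0.3, -1.0]
gripper_width: 0.0564
gripper_force: 39.3
time_s: 7.18
tcp_pos: [0.4998, -0.3421, 0.0137]
eef_rot: [-180.0, 0.1, -174.1]
contact_force: [0.0, 0.3, -0.6]
gripper_width: 0.0569
gripper_force: 39.4
```

```bash
python3 -m creep '[[50,0,0,-0.1,0,0,0],[50,0,0,-0.08,0,0,0],[50,0,0,-0.05,0,0,0],[50,0,0,0,0,0,0],[50,0,0,0,0,0,0]]'
```

```text
time_s: 7.6
tcp_pos: [0.4998, -0.3413, 0.0098]
eef_rot: [-180.0, 0.1, -174.1]
contact_force: [-5.4, 12.0, 20.0]
gripper_width: 0.0563
gripper_force: 39.7
```

```bash
python3 -m creep '[[50,0,0,0.05,0,0,0],[64,0,0,0,0,0,0],[74,0,0,0,0,0,0],[74,0,0,0,0,0,0],[74,0,0,0,0,0,0],[74,0,0,0.3,0,0,0]]'
python3 -m creep '[[74,0,0,0.8,0,0,0],[74,0,0,1,0,0,0],[74,0,0,1,0,0,0],[74,0,0,1,0,0,0],[74,0,0,1,0,0,0],[74,0,0,1,0,0,0],[74,0,0,0,0,0,0]]'
python3 - <<'E'
from fit import *
b=capture("scene"); save("placed",b["frame"])
a=capture("top")
for d in outline_of(a,"red_drum"): print(d["bbox"],round(d["conf"],2))
for z in (.030,.023):
  for n in("red_drum","blue_drum","yellow_drum"):
    for d in outline_of(a,n)[:2]:
      rc=cv2.minAreaRect(back(a,np.argwhere(d["region"])[:,::-1],z)[:,:2].astype(np.float32)*1000); print(z,n,np.round(rc[0],1),np.round(rc[1],1),round(rc[2],1))
E
```

```text
time_s: 8.1
tcp_pos: [0.498, -0.3417, 0.0147]
eef_rot: [179.9, -0.1, -174.2]
contact_force: [-0.5, 0.4, 0.4]
gripper_width: 0.0735
gripper_force: 0.0
time_s: 8.68
tcp_pos: [0.5016, -0.3435, 0.1672]
eef_rot: [-179.7, 0.4, -174.1]
contact_force: [0.9, -0.0, 1.0]
gripper_width: 0.0743
gripper_force: 0.0
[306.6, 219.7, 328.0, 262.1] 0.85
[341.5, 300.8, 382.8, 345.4] 0.81
0.03 red_drum [502.3  26.2] [94.  34.5] 7.2
0.03 red_drum [349.  -59.9] [36.6 91. ] 43.3
0.03 blue_drum [514.6 -55.8] [95.6 38.3] 8.6
0.03 yellow_drum [614.7  42.5] [98.  36.9] 9.2
0.023 red_drum [503.3  26.3] [94.8 34.8] 7.2
0.023 red_drum [348.7 -60.5] [36.9 91.8] 43.3
0.023 blue_drum [515.7 -56.4] [96.4 38.6] 8.6
0.023 yellow_drum [616.6  42.7] [98.8 37.2] 9.2
```

View pics/placed.png

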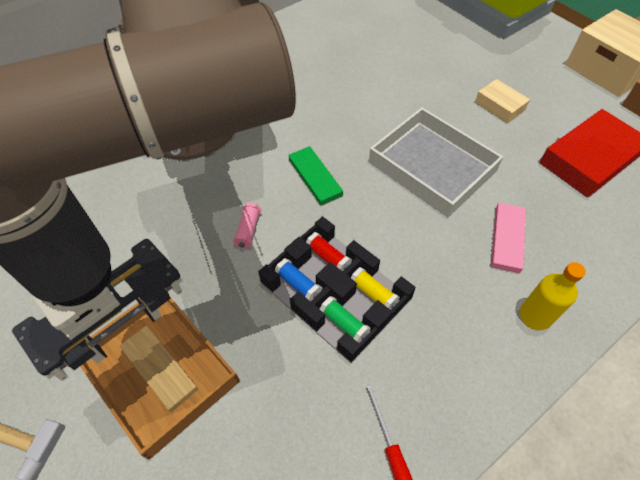

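The offcut lies flat in the box at (160,370). The red drum at (502,26) mm matches its computed pocket (501.6,25.5). Going to it.

```bash
python3 -m creep '[[52,0,0.9,0,0,0,0],[52,0,0.93,0,0,0,0],[52,0,0.93,0,0,0,0],[52,0,0.93,0,0,0,0],[52,0,0.93,0,0,0,0],[52,0,0.93,0,0,0,0],[52,0,0.93,0,0,0,0],[52,0,0.93,0,0,0,0.7]]' 40
python3 -m creep '[[52,0,0.93,0,0,0,0.7],[52,0,0.93,0,0,0,0.7],[52,0,0.93,0,0,0,0.7],[52,0,0.93,0,0,0,0],[52,0,0.93,0,0,0,0],[52,0,0.93,0,0,0,0],[52,0,0.93,-0.5,0,0,0],[52,0,0.93,-0.8,0,0,0]]'
python3 -m creep '[[52,0,0,-1,0,0,0],[52,0,0,-0.7,0,0,0],[52,0,0,0,0,0,0],[52,0,0,0,0,0,0],[52,0,0,0,0,0,0]]'
```

```text
time_s: 9.8
tcp_pos: [0.4988, -0.1557, 0.1607]
eef_rot: [180.0, -0.0, -173.5]
contact_force: [0.3, 0.0, 0.1]
gripper_width: 0.052
gripper_force: 0.0
time_s: 10.47
tcp_pos: [0.5004, 0.0308, 0.1298]
eef_rot: [180.0, 0.2, -171.3]
contact_force: [0.3, 1.0, -0.7]
gripper_width: 0.0523
gripper_force: 0.0
time_s: 10.88
tcp_pos: [0.4997, 0.0292, 0.0869]
eef_rot: [-180.0, 0.0, -171.4]
contact_force: [0.4, -1.0, 0.4]
gripper_width: 0.0519
gripper_force: 0.0
```

```bash
python3 -m creep '[[52,0.1,-0.13,0,0,0,0],[52,0,0,-0.8,0,0,0],[52,0,0,-0.8,0,0,0],[52,0,0,-0.6,0,0,0],[52,0,0,-0.4,0,0,0],[52,0,0,-0.3,0,0,0],[52,0,0,0,0,0,0],[52,0,0,0,0,0,0]]'
```

```text
time_s: 11.55
tcp_pos: [0.5022, 0.0259, 0.0141]
eef_rot: [180.0, 0.0, -171.4]
contact_force: [-0.3, 0.1, 0.9]
gripper_width: 0.052
gripper_force: 0.0
```

```bash
python3 -m creep '[[52,0,0,-0.16,0,0,0],[25,0,0,0,0,0,0],[25,0,0,0,0,0,0],[25,0,0,0,0,0,0],[25,0,0,0,0,0,0],[25,0,0,0,0,0,0],[25,0,0,0,0,0,0],[25,0,0,0,0,0,0]]' 40
python3 -m creep '[[25,0,0,0.2,0,0,0],[25,0,0,0.5,0,0,0],[25,0,0,0.8,0,0,0],[25,0,0,1,0,0,0],[25,0,0,1,0,0,0],[25,0,0,1,0,0,0],[25,0,0,1,0,0,0],[25,0,0,0,0,0,0]]'
```

```text
time_s: 12.22
tcp_pos: [0.5018, 0.026, 0.0099]
eef_rot: [180.0, 0.0, -171.4]
contact_force: [-0.7, -1.0, 5.4]
gripper_width: 0.0313
gripper_force: 40.0
time_s: 12.88
tcp_pos: [0.504, 0.0267, 0.152]
eef_rot: [179.9, 0.4, -171.3]
contact_force: [0.5, 1.2, -1.8]
gripper_width: 0.031
gripper_force: 40.0
```

```bash
python3 -m creep '[[25,-0.1,0.6,0,0,0,-0.2],[25,-0.13,0.95,0,0,0,-0.2],[25,-0.13,0.95,0,0,0,-0.2],[25,-0.13,0.95,0,0,0,-0.2],[25,-0.13,0.95,0,0,0,-0.2],[25,-0.13,0.95,0,0,0,-0.2],[25,-0.13,0.95,0,0,0,-0.2],[25,-0.13,0.95,0,0,0,0]]'
python3 -m creep '[[25,-0.13,0.95,0,0,0,0],[25,-0.13,0.95,0,0,0,0],[25,-0.13,0.95,0,0,0,0],[25,-0.13,0.95,0,0,0,0],[25,-0.13,0.95,0,0,0,0],[25,-0.13,0.95,0,0,0,0],[25,-0.13,0.33,0,0,0,0],[25,0,0,0,0,0,0]]'
python3 - <<'E'
from h import *
b=capture("scene"); save("carry2",b["frame"])
E
```

```text
time_s: 13.55
tcp_pos: [0.4756, 0.2082, 0.1466]
eef_rot: [-180.0, -0.0, -172.8]
contact_force: [0.8, 0.3, -2.3]
gripper_width: 0.0309
gripper_force: 40.0
time_s: 14.22
tcp_pos: [0.4528, 0.3595, 0.1463]
eef_rot: [-180.0, -0.1, -172.7]
contact_force: [-0.1, 0.2, -1.5]
gripper_width: 0.0309
gripper_force: 40.0
```

View pics/carry2.png

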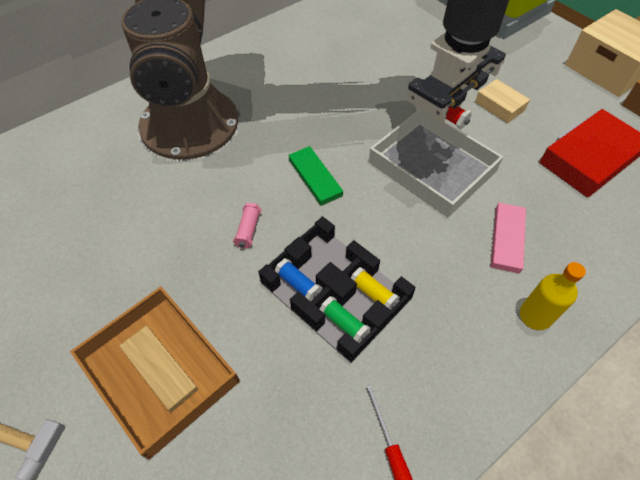

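The board is flat in the box (157,367), the three other drums are in their pockets, and the red drum is held at (458,115) above the job tray. Lowering.

```bash
python3 -m creep '[[25,0.1,0,-0.5,0,0,0],[25,0,0,-1,0,0,0],[25,0,0,-1,0,0,0],[25,0,0,-1,0,0,0],[25,0,0,-0.8,0,0,0],[25,0,0,-0.5,0,0,0],[25,0,0,-0.3,0,0,0],[25,0,0,0,0,0,0]]'
python3 -m creep '[[25,0,0,-0.1,0,0,0],[25,0,0,-0.1,0,0,0],[25,0,0,0,0,0,0],[25,0,0,0,0,0,0]]'
```

```text
time_s: 14.93
tcp_pos: [0.4555, 0.3561, 0.0179]
eef_rot: [-179.9, -0.1, -172.8]
contact_force: [-0.6, -0.1, -2.3]
gripper_width: 0.0308
gripper_force: 40.0
time_s: 15.27
tcp_pos: [0.4564, 0.3582, 0.0152]
eef_rot: [180.0, 0.0, -172.8]
contact_force: [0.1, -0.2, -2.7]
gripper_width: 0.031
gripper_force: 40.0
```

```bash
python3 -m creep '[[25,0,0,-0.1,0,0,0],[25,0,0,-0.08,0,0,0],[25,0,0,0,0,0,0],[25,0,0,0,0,0,0]]'
python3 -m creep '[[25,0,0,-0.04,0,0,0],[25,0,0,0,0,0,0],[25,0,0,0,0,0,0]]'
```

```text
time_s: 15.6
tcp_pos: [0.456, 0.3579, 0.01]
eef_rot: [-180.0, -0.0, -172.8]
contact_force: [0.5, 0.4, -1.4]
gripper_width: 0.031
gripper_force: 40.0
time_s: 15.85
tcp_pos: [0.4561, 0.358, 0.009]
eef_rot: [-180.0, -0.0, -172.8]
contact_force: [0.2, -0.4, -1.2]
gripper_width: 0.0313
gripper_force: 40.0
```

```bash
python3 -m creep '[[25,0,0,-0.04,0,0,0],[25,0,0,0,0,0,0],[25,0,0,0,0,0,0]]'
```

```text
time_s: 16.1
tcp_pos: [0.4561, 0.3581, 0.0089]
eef_rot: [180.0, 0.0, -172.7]
contact_force: [-1.8, -1.6, 7.6]
gripper_width: 0.0311
gripper_force: 40.0
```

Contact with the floor; releasing.

```bash
python3 -m creep '[[40,0,0,0,0,0,0],[56,0,0,0,0,0,0],[56,0,0,0,0,0,0],[56,0,0,0,0,0,0],[56,0,0,0.4,0,0,0],[56,0,0,0.8,0,0,0],[56,0,0,1,0,0,0],[56,0,0,1,0,0,0]]'
python3 -m creep '[[56,0,0,1,0,0,0],[56,0,0,1,0,0,0],[56,-0.5,0.5,1,0,0,0],[56,-0.5,0.5,0.5,0,0,0],[56,0,0,0,0,0,0],[56,0,0,0,0,0,0],[56,0,0,0,0,0,0],[56,0,0,0,0,0,0]]'
python3 - <<'E'
from h import *
b=capture("scene"); save("end",b["frame"])
E
```

```text
time_s: 16.77
tcp_pos: [0.4559, 0.3576, 0.0892]
eef_rot: [-179.9, -0.0, -172.8]
contact_force: [0.3, -0.2, 0.2]
gripper_width: 0.0562
gripper_force: 0.0
time_s: 17.43
tcp_pos: [0.431, 0.3821, 0.1748]
eef_rot: [-179.9, -0.1, -172.8]
contact_force: [-0.0, 0.7, -0.1]
gripper_width: 0.056
gripper_force: 0.0
```

View pics/end.png

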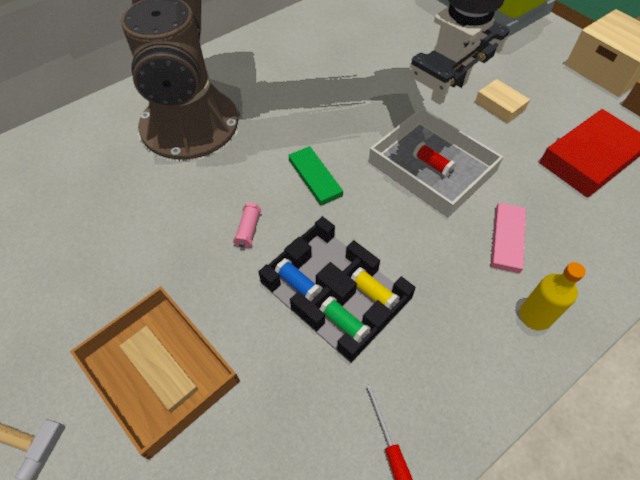

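The red drum lies in the job tray (435,158), the board lies flat in the box (157,367), the other drums are in their pockets and the gripper is clear.

```bash
python3 -c "
from plant import close_job; print(close_job())"
```

```text
the job is handed in; nothing more can be done
None
```

The offcut is flat on the floor of the offcut box, the red drum was lowered to the floor of the white job tray before release, the other three drums are still in their pockets, and the job was handed in at about 17 s.

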